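Push the billet row home and bolt it in

TASK

Push the row of four stone billets along the sample rail with the fingertips, from behind the last one and all together, until the front billet is fully home against the end stop. Then push the cross bolt fully in by its black cap, so that it closes the rail behind the row. Slide the billets only, without lifting them or pulling the row apart, and leave the spare billet, the canister and the brush where they are.

Things in the scene. Friction and masses are not known exactly. Their poses are not given: they have to be found in the camera images.
- rail: fixed aluminium sample rail on the bench. Origin: middle of the channel, at bench height. +x runs along the channel to the end stop, +z up. Channel 33 mm wide, from x = -147 mm (open end) to the stop's face at x = +140 mm; floor 12 mm above the bench, side lips up to z = 18 mm, outer width 46 mm. The bolt's guide block stands on the +y side: x -21.5 to -0.5, y 22.5 to 35, top z = 39 mm
- stop_face (a point): centre of the face of the end stop (plate 46 mm wide, 12 mm thick, top 44 mm above the bench) that the front billet must touch; 28 mm above the bench
- billet1: front billet of the row, nearest the end stop: a cut grey stone billet, 36 mm long (its x) x 30 wide (y) x 28 high (z), about 80 g, origin at the centre of its underside, lying in the rail with its x along the rail's x. Home against the stop its origin is at x = +122 mm of the rail
- billet2: second billet of the row, touching the first: a cut grey stone billet, 36 mm long (its x) x 30 wide (y) x 28 high (z), about 80 g, origin at the centre of its underside, lying in the rail with its x along the rail's x
- billet3: third billet of the row: a cut grey stone billet, 36 mm long (its x) x 30 wide (y) x 28 high (z), about 80 g, origin at the centre of its underside, lying in the rail with its x along the rail's x
- billet4: last (rear) billet of the row, the one to push on: a cut grey stone billet, 36 mm long (its x) x 30 wide (y) x 28 high (z), about 80 g, origin at the centre of its underside, lying in the rail with its x along the rail's x. With the row home its origin is at x = +14 mm of the rail and its rear face at x = -4 mm
- bolt (a joint): travel of the cross bolt in m: 0 fully out (channel free), 0.026 fully in, at its own hard stop (tip across the middle of the channel). It starts at 0 to 5 mm, needs about 2 N and stays where it is left. When in, it clears the rear face of a row that is home by 3 mm; a row that is not home blocks it
- bolt_cap (a point): centre of the outer face of the bolt's round black push cap (22 mm across, 8 mm thick, axis level, 27 mm above the bench; the steel bolt is 8 mm thick). It lies at x = -11 mm of the rail, and at y = +70.5 mm of the rail when fully out, +44.5 mm when fully in; pushed towards the rail's -y
- spare: spare stone billet standing apart on the bench, same shape as the others (36 x 30 x 28 mm), origin at the centre of its underside; to be left alone
- canister: small white canister with a black cap, 40 mm across, 60 mm high, origin at the centre of its underside; to be left alone
- brush: small brush lying on the bench, to be left alone
Mind the look-alikes: they are no part of the job. Leave any red look-alike of the billet4 alone.

How it is judged (in metres and radians):
On the way, in this order (a step that is already met when the one before it is completed fails the run):
1. the whole row is home against the stop while the bolt is still out (x of billet1 in the frame of rail above 0.119 m and x of billet4 in the frame of rail above 0.009 m and distance between billet1 and billet2 below 0.039 m and distance between billet2 and billet3 below 0.039 m and distance between billet3 and billet4 below 0.039 m and height (world z) of each of billet1, billet2, billet3, billet4 below 0.015 m and value of joint bolt below 0.012 m), for 0.2 s.
2. the bolt is fully in behind the row (value of joint bolt above 0.0235 m), for 0.2 s.
At the end, for the whole second after the job is handed in: The front billet is within 3 mm of the end stop, neighbours touch within 3 mm, the rear billet within 5 mm of its home place, all lie on the rail's floor at rest, and the bolt is in to within 2.5 mm of its full 26 mm (x of billet1 in the frame of rail above 0.119 m and x of billet4 in the frame of rail above 0.009 m and distance between billet1 and billet2 below 0.039 m and distance between billet2 and billet3 below 0.039 m and distance between billet3 and billet4 below 0.039 m and height (world z) of each of billet1, billet2, billet3, billet4 below 0.015 m and value of joint bolt above 0.0235 m and linear speed of each of billet1, billet2, billet3, billet4 below 0.01 m/s).
It fails at once if a billet of the row is lifted or tipped out of the rail (height (world z) of any of billet1, billet2, billet3, billet4 above 0.024 m or angle between any of billet1, billet2, billet3, billet4's own z axis and vertical above 0.35 rad or height (world z) of any of billet1, billet2, billet3, billet4 below 0.006 m).
It fails at once if the row is pulled apart (a gap of more than 15 mm between neighbours) (distance between billet1 and billet2 above 0.051 m or distance between billet2 and billet3 above 0.051 m or distance between billet3 and billet4 above 0.051 m).
It fails at once if a bystander (spare billet, canister, brush) is moved more than 15 mm (distance of any of spare, canister, brush from where it was at the start of the episode above 0.015 m).
It also fails if it takes over 43 s, if anything falls off the work surface, if the arm or the gripper's body presses on something with over 40 N, if the wrist force passes 120 N, or if a joint passes its speed limit or range.

ROBOT

A 6-joint arm with a two-finger parallel gripper is mounted at the origin on the work surface. World frame = base frame: x ahead of the robot, y to its left, z up, the work surface at z = 0. Lengths are in m, angles in degrees, forces in N, time in s.
With the tool pointing down it reaches from about 0.325 to 0.85 m from the base axis. Payload 15.5 kg.
Tool frame: the origin (TCP) lies midway between the tips of the shut fingers; the grasp point (between the pads) lies 19 mm behind it; y points along the fingers, x is the direction in which the jaws open and shut, and the axes are right-handed (so a half turn about y gives the same grasp; the last joint's range is limited). The gripper opens to 91 mm and grips with 3 to 60 N. Pads are 32 mm wide; open, the fingers measure 118 mm over their backs; the gripper's body (76 mm by 178 mm) begins 60 mm behind the grasp point.
Start: joints at [-81.732, 28.281, 77.091, -0, 74.628, -5.472], TCP at [0.148, -0.607, 0.214] pointing down, gripper open.
Joint ranges: [-166.48, 166.48], [-47.26, 123.95], [12.59, 153.08], [-70.14, 250.14], [6.76, 159.57], [-176.63, 176.63]. Speed limits (degrees/s): [108.29, 108.29, 147.25, 172.46, 172.46, 172.46].

INTERFACE

Orientations are given as a 3x3 rotation matrix whose columns are the frame's x, y, z axes.
In Python, from bench import ctrl gives the robot as it stands. The module is installed in compiled form; this text tells all that it offers. Calls block until the motion is done:
- ctrl.goto(position, orientation): joint-space move of the TCP to a pose.
- ctrl.move_l(position, vel=0.15, ori=None, contact_N=None): straight line of the TCP; ori=None keeps the orientation; vel is the mean speed in m/s. With contact_N (N) it stops when the force on the tool has changed by that much, and returns True; else False.
- ctrl.movej(angles): joint-space move.
- ctrl.command_gripper(opening): opening from 0.0 (shut) to 1.0 (fully open); the grip force is fixed at half the most; returns when the fingers have stopped.
- ctrl.sleep(seconds).
- ctrl.ik(position, orientation): joint angles nearest the present ones, or None.
- ctrl.read_camera(name): name is "scene" or "side" or "wrist"; returns the picture (384x512x3 uint8, blue, green, red); there is no depth.
- ctrl.camera_params(name): a dict with "fx", "fy", "cx", "cy" (pixels), "pose" (4x4, takes a point from camera to world coordinates); the wrist camera has in their place "T_tool_cam" (4x4, takes a point from camera to tool coordinates, whose origin is the TCP and whose axes are the tool frame's). Camera axes: x right, y up, looking along -z (the intrinsics and any distortion apply to the point x, -y, -z); pixel columns grow to the right and rows downward; lengths in m; the calibration is good to about 2 mm. A picture is of the moment at which its call begins: read the wrist's pose just before it. camera_params takes no time and is no camera call.
A pose or a line that the arm cannot do raises ctrl.MotionError and nothing moves.
- ctrl.sign_off(): hands the job in, once; it reports no verdict.
Readings, each from a call of its own:
- ctrl.current_t(): time.
- ctrl.current_q(): joint angles.
- ctrl.current_dq(): joint speeds.
- ctrl.current_effort(): joint torques, N m.
- ctrl.current_tool_pos(): TCP position.
- ctrl.current_eef_rot(): TCP orientation.
- ctrl.current_contact_force(): force on the tool from outside, world axes, zero at the start.
- ctrl.current_wrist_torque(): the same for the moment, N m.
- ctrl.current_grip_width(): opening from 0.0 (shut) to 1.0 (fully open).
Only numpy, scipy, OpenCV 4.12 (cv2) and the standard library are available. Lean on these libraries where they do the work, as an engineer would, in place of code of your own. Each camera call takes 0.05 s, during which the arm holds its last target.

## Working session

There is one attempt and no reset: what is moved stays moved. The work goes in short steps, each a Python script; the robot and the scene stay as the last script left them, time stands still between calls to the robot, and variables do not carry over. Pictures are saved under pics/ and viewed, and the job is handed in when it is done.

```bash
mkdir -p pics; python3 - <<'E'
from bench import ctrl
import cv2
for n in("scene","side","wrist"):
    p=ctrl.camera_params(n); print(n,p)
    cv2.imwrite(f"pics/a_{n}.png",ctrl.read_camera(n))
print(ctrl.current_t(),ctrl.current_tool_pos(),ctrl.current_eef_rot())
E
```

```text
scene {'fx': 398.614609714058, 'fy': 398.614609714058, 'cx': 258.5792605716125, 'cy': 192.64903949187112, 'pose': array([[-0.64317976, -0.54698338,  0.53584418,  1.15117541],
       [ 0.76568831, -0.45356786,  0.45606755,  0.44818952],
       [-0.00641967,  0.70362304,  0.71054445,  0.73249268],
       [ 0.        ,  0.        ,  0.        ,  1.        ]])}
side {'fx': 435.79910511230463, 'fy': 435.79910511230463, 'cx': 254.07680851345597, 'cy': 183.3120107288605, 'pose': array([[ 0.99844526,  0.04649232, -0.03074931,  0.57411005],
       [-0.05533169,  0.75993951, -0.64763442, -0.75187639],
       [-0.00674241,  0.64832893,  0.7613305 ,  0.88701601],
       [ 0.        ,  0.        ,  0.        ,  1.        ]])}
wrist {'fx': 307.0424249575222, 'fy': 307.0424249575222, 'cx': 256.9207800208845, 'cy': 191.65023780015974, 'T_tool_cam': array([[ 9.99999394e-01,  5.84477706e-04,  9.32974921e-04,
        -2.65295027e-04],
       [ 7.44105082e-04,  2.65746602e-01, -9.64042629e-01,
        -1.70843647e-01],
       [-8.11396339e-04,  9.64042739e-01,  2.65746006e-01,
         7.40549110e-02],
       [ 0.00000000e+00,  0.00000000e+00,  0.00000000e+00,
         1.00000000e+00]])}
0.15 [ 0.14839026 -0.60683585  0.21347302] [[ 2.37470566e-01 -1.30305036e-04  9.71394726e-01]
 [-9.71394298e-01  9.16078979e-04  2.37470584e-01]
 [-9.20817902e-04 -9.99999572e-01  9.09642244e-05]]
```

View pics/a_scene.png

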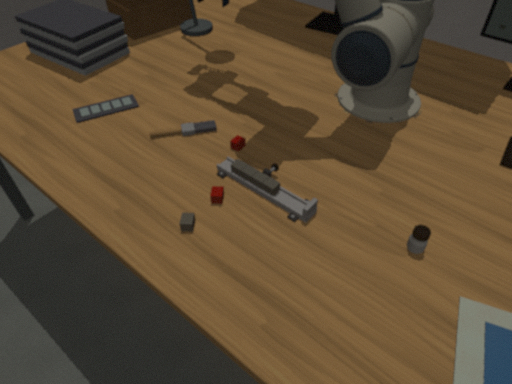

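View pics/a_side.png

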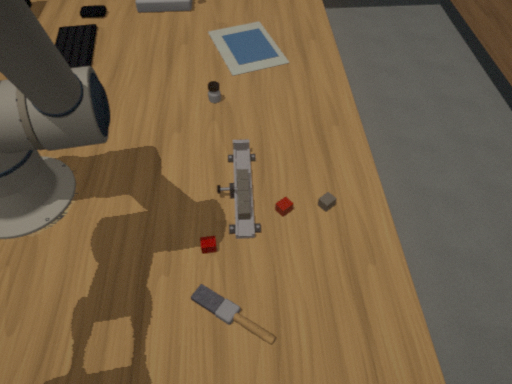

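View pics/a_wrist.png

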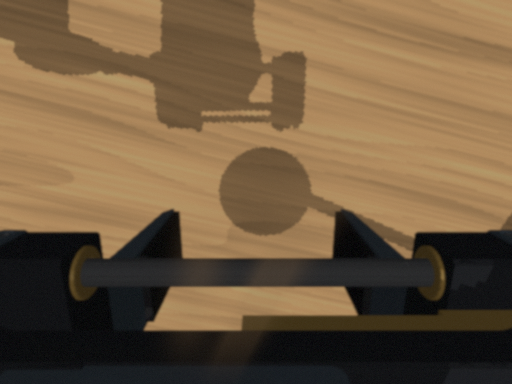

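```bash
python3 - <<'E'
import cv2
a=cv2.imread("pics/a_scene.png")[130:230,205:335]; cv2.imwrite("pics/b_scene.png",cv2.resize(a,None,fx=6,fy=6,interpolation=cv2.INTER_CUBIC))
a=cv2.imread("pics/a_side.png")[135:245,195:345]; cv2.imwrite("pics/b_side.png",cv2.resize(a,None,fx=5,fy=5,interpolation=cv2.INTER_CUBIC))
E
```

```text
(no output)
```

View pics/b_scene.png

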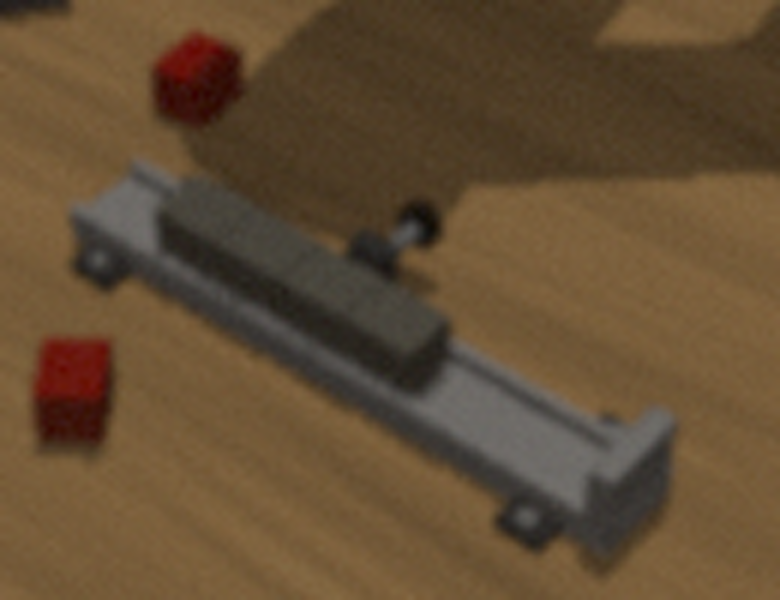

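View pics/b_side.png

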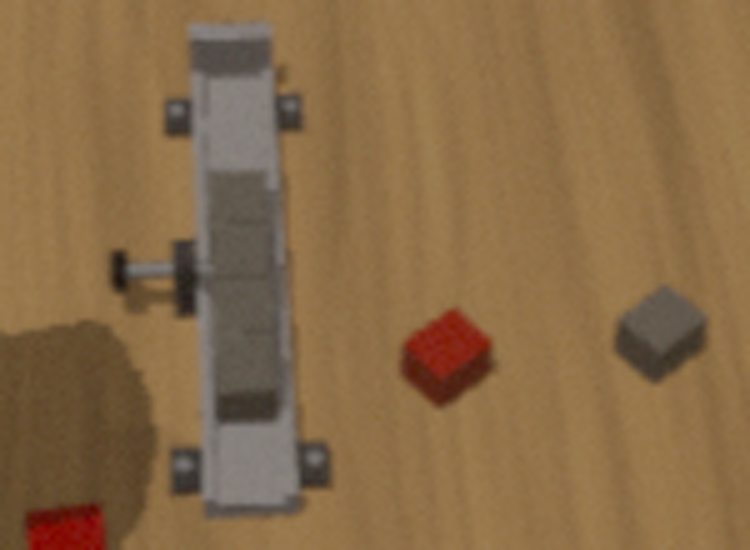

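```bash
cat > h.py <<'E'
import numpy as np,cv2
from scipy.optimize import least_squares
from bench import ctrl
def proj(n,P,pose=None):
    p=ctrl.camera_params(n); T=p['pose'] if pose is None else pose
    P=np.atleast_2d(P); c=(P-T[:3,3])@T[:3,:3]
    return np.c_[p['cx']+p['fx']*c[:,0]/-c[:,2], p['cy']-p['fy']*c[:,1]/-c[:,2]]
def wristpose():
    T=np.eye(4);T[:3,:3]=ctrl.current_eef_rot();T[:3,3]=ctrl.current_tool_pos()
    return T@ctrl.camera_params('wrist')['T_tool_cam']
def r2w(v,P):
    P=np.atleast_2d(P).astype(float); c,s=np.cos(v[2]),np.sin(v[2])
    return np.c_[v[0]+c*P[:,0]-s*P[:,1], v[1]+s*P[:,0]+c*P[:,1], P[:,2]]
E
cat > fit.py <<'E'
from h import *
sc=np.array([[-147,-23,18,75,208],[-147,23,18,138,160],[152,23,44,672,416],[152,-23,44,597,488],[140,-23,44,585,475]],float)
sd=np.array([[152,23,44,190,27],[152,-23,44,270,25],[140,23,44,191,40],[140,-23,44,271,38],[-147,23,18,206,502],[-147,-23,18,299,500]],float)
def f(v):
    a=proj('scene',r2w(v,sc[:,:3]/1e3))-(sc[:,3:]/6+[205,130]-.4)
    b=proj('side',r2w(v,sd[:,:3]/1e3))-(sd[:,3:]/5+[195,135]-.4)
    return np.r_[a.ravel(),b.ravel()]
s=least_squares(f,[.57,-.1,1.57]); v=s.x
print(v,np.degrees(v[2]));print(np.round(f(v).reshape(-1,2),1))
np.save('rail.npy',v)
E
python3 fit.py
```

```text
[ 0.58024383 -0.02432162  1.56043911] 89.40657540398601
[[-1.3 -0.6]
 [-0.1 -0.9]
 [ 0.6  0.1]
 [ 1.8 -1.1]
 [-0.4 -1.4]
 [ 0.5 -0.3]
 [ 1.1 -0.5]
 [ 0.4  0.1]
 [ 1.  -0.1]
 [-0.5 -0.1]
 [ 0.2 -0.5]]
```

```bash
cat >> h.py <<'E'
def R_z(d):  # tool pointing down, tool z along horizontal d
    z=np.array([d[0],d[1],0.]);z/=np.linalg.norm(z);y=np.array([0,0,-1.]);return np.c_[np.cross(y,z),y,z]
E
python3 - <<'E'
from h import *
v=np.load('rail.npy'); R=R_z([np.cos(v[2]),np.sin(v[2])])
p=r2w(v,[-.12,0,.2])[0]
print(p,ctrl.ik(p,R))
ctrl.goto(p,R)
ctrl.command_gripper(0.0)
T=wristpose();np.save('T1.npy',T)
im=ctrl.read_camera('wrist');cv2.imwrite('pics/c0.png',im)
def ov(n,im,T=None):
    im=cv2.resize(im,None,fx=1.5,fy=1.5) if n=='wrist' else im
    return im
cv2.imwrite('pics/c.png',ov('wrist',im)); print(ctrl.current_t(),ctrl.current_tool_pos())
E
```

```text
[ 0.57900099 -0.14431519  0.2       ] [-1.97279857e+01  2.67670275e+01  8.22616971e+01 -2.54444375e-14
  7.09712755e+01 -1.91345611e+01]
3.825 [ 0.57900132 -0.1443138   0.2000239 ]
```

View pics/c.png

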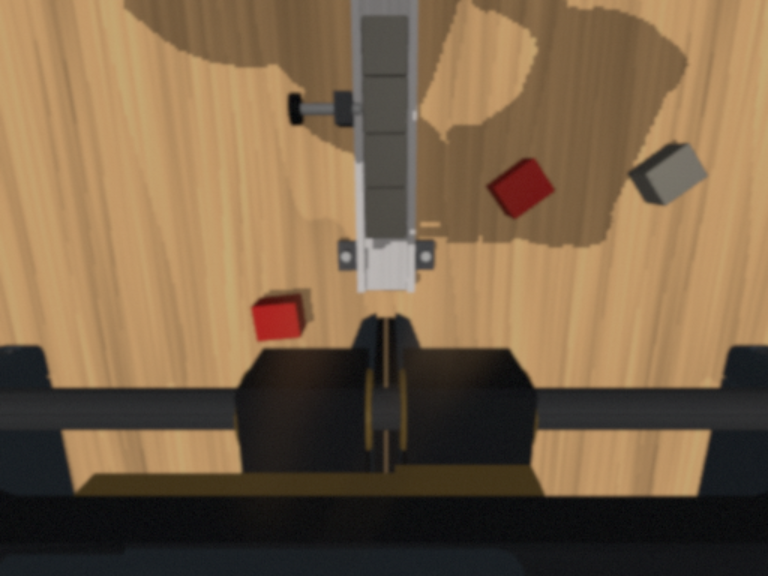

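```bash
python3 - <<'E'
from h import *
v=np.load('rail.npy');T=np.load('T1.npy')
for q in([-.147,.023,.018],[-.147,-.023,.018],[-.011,.0705,.027],[-.011,.035,.039],[-.011,0.0225,.039]):
    print(q,(proj('wrist',r2w(v,q),T)[0]+.5)*1.5)
# back-project
p=ctrl.camera_params('wrist')
def back(u,w,z):
    d=np.array([(u/1.5-.5-p['cx'])/p['fx'],-(w/1.5-.5-p['cy'])/p['fy'],-1]);d=T[:3,:3]@d
    P=T[:3,3]+d*(z-T[2,3])/d[2]; c,s=np.cos(v[2]),np.sin(v[2]);e=P[:2]-v[:2];return np.round(1e3*np.array([c*e[0]+s*e[1],-s*e[0]+c*e[1]]),1)
for n,u,w,z in(("endL",357,291,.018),("endR",416,291,.018),("row rear L",363,238,.04),("row rear R",407,238,.04),("row front",385,15,.04),("cap",291,108,.027),("block",333,107,.039),("lipL far",354,5,.018),("lipR far",418,5,.018)):print(n,back(u,w,z))
E
```

```text
[-0.147, 0.023, 0.018] [358.73307954 294.32610837]
[-0.147, -0.023, 0.018] [416.42431079 294.2890045 ]
[-0.011, 0.0705, 0.027] [286.95649588 111.38340813]
[-0.011, 0.035, 0.039] [335.81944345 109.45826404]
[-0.011, 0.0225, 0.039] [354.32986036 109.44049484]
endL [-144.2   24.3]
endR [-144.3  -22.6]
row rear L [-98.2  17.8]
row rear R [-98.3 -14. ]
row front [45.6  1.7]
cap [-8.8 67.5]
block [-9.4 36.9]
lipL far [57.7 22.8]
lipR far [ 57.6 -20.7]
```

```bash
python3 - <<'E'
from h import *
v=np.load('rail.npy'); v[:2]=r2w(v,[.0022,.0010,0])[0][:2]; np.save('rail2.npy',v); print(v)
F=lambda:np.round(ctrl.current_contact_force(),1)
print(ctrl.move_l(r2w(v,[-.138,0,.06])[0],vel=.12),F())
print(ctrl.move_l(r2w(v,[-.138,0,.022])[0],vel=.04,contact_N=6),F(),ctrl.current_tool_pos())
c=ctrl.move_l(r2w(v,[-.035,0,.022])[0],vel=.03,contact_N=10);print(c,F(),ctrl.current_tool_pos(),ctrl.current_t())
cv2.imwrite('pics/d1.png',cv2.resize(ctrl.read_camera('wrist'),None,fx=1.5,fy=1.5))
E
```

```text
[ 0.57926667 -0.02211139  1.56043911]
False [ 0.3  0.2 -0.1]
False [ 0.9 -0.4  0. ] [ 0.57800208 -0.16017115  0.02225022]
False [ 0.4 -2.1  1.2] [ 0.57891421 -0.05714304  0.02200423] 9.8333
```

View pics/d1.png

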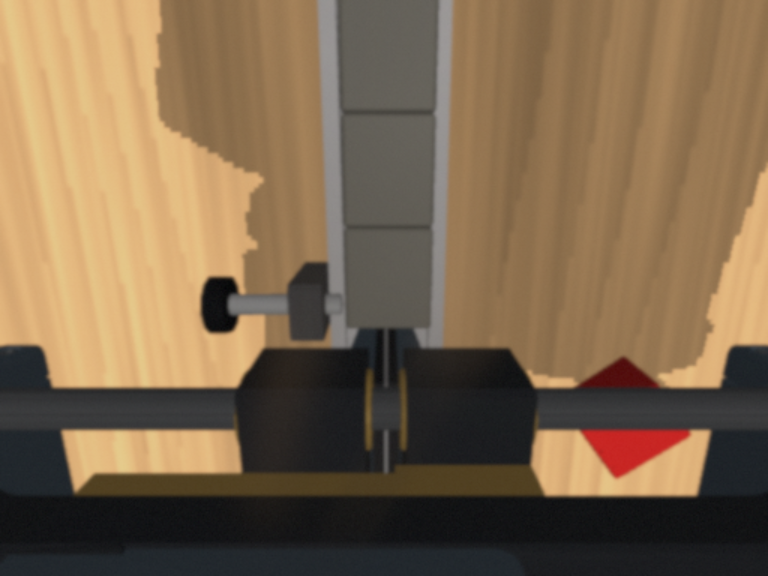

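```bash
python3 - <<'E'
from h import *
v=np.load('rail2.npy')
F=lambda:np.round(ctrl.current_contact_force(),1)
c=ctrl.move_l(r2w(v,[-.010,0,.022])[0],vel=.02,contact_N=12);p=ctrl.current_tool_pos();print(c,F(),p,ctrl.current_t())
cc,s=np.cos(v[2]),np.sin(v[2]);e=p[:2]-v[:2];print(cc*e[0]+s*e[1],-s*e[0]+cc*e[1])
ctrl.sleep(.3);print(F())
cv2.imwrite('pics/e1.png',cv2.resize(ctrl.read_camera('wrist'),None,fx=1.5,fy=1.5))
a=ctrl.read_camera('scene')[130:230,205:335]; cv2.imwrite("pics/e2.png",cv2.resize(a,None,fx=6,fy=6,interpolation=cv2.INTER_CUBIC))
E
```

```text
True [ 1.5 -7.1  4.6] [ 0.57940276 -0.04451881  0.0220002 ] 10.625
-0.022404809996166283 -0.00036815050850430076
[ 2.2 -4.5  3.3]
```

View pics/e1.png

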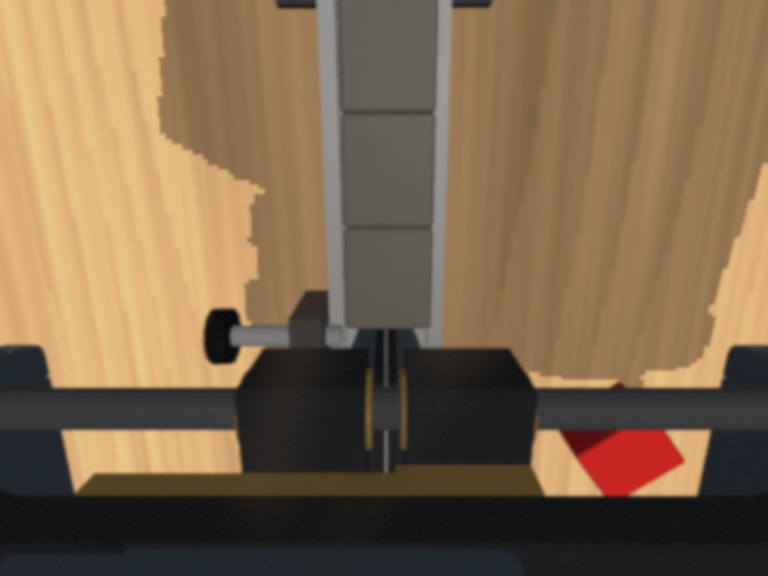

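View pics/e2.png

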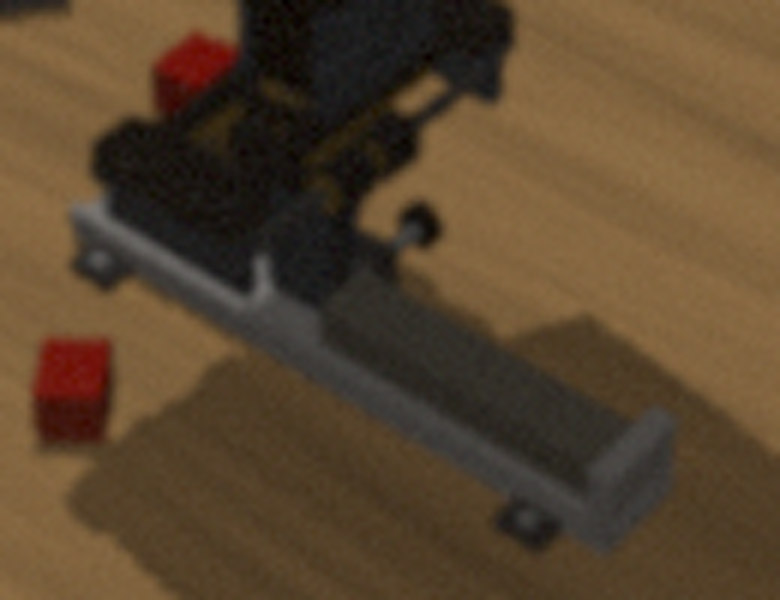

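```bash
python3 - <<'E'
from h import *
v=np.load('rail2.npy')
F=lambda:np.round(ctrl.current_contact_force(),1)
c=ctrl.move_l(r2w(v,[-.010,0,.022])[0],vel=.01,contact_N=20);p=ctrl.current_tool_pos();print(c,F(),p,ctrl.current_t())
cc,s=np.cos(v[2]),np.sin(v[2]);e=p[:2]-v[:2];print(cc*e[0]+s*e[1],-s*e[0]+cc*e[1])
ctrl.sleep(.4);print(F())
p=ctrl.current_tool_pos()
ctrl.move_l(p+r2w([0,0,v[2]],[-.02,0,0])[0],vel=.03)
ctrl.move_l(r2w(v,[-.05,0,.14])[0],vel=.12)
T=wristpose();np.save('T2.npy',T)
cv2.imwrite('pics/f1.png',cv2.resize(ctrl.read_camera('wrist'),None,fx=1.5,fy=1.5))
a=ctrl.read_camera('side')[135:245,195:345]; cv2.imwrite("pics/f2.png",cv2.resize(a,None,fx=5,fy=5,interpolation=cv2.INTER_CUBIC))
print(ctrl.current_t(),F())
E
```

```text
True [-0.5 -4.4  4.1] [ 0.57933726 -0.04455001  0.02176237] 11.4833
-0.022436692578574672 -0.00030297846322888415
[ 0.1 -1.9  0.3]
13.9417 [0.4 0.8 0.7]
```

View pics/f1.png

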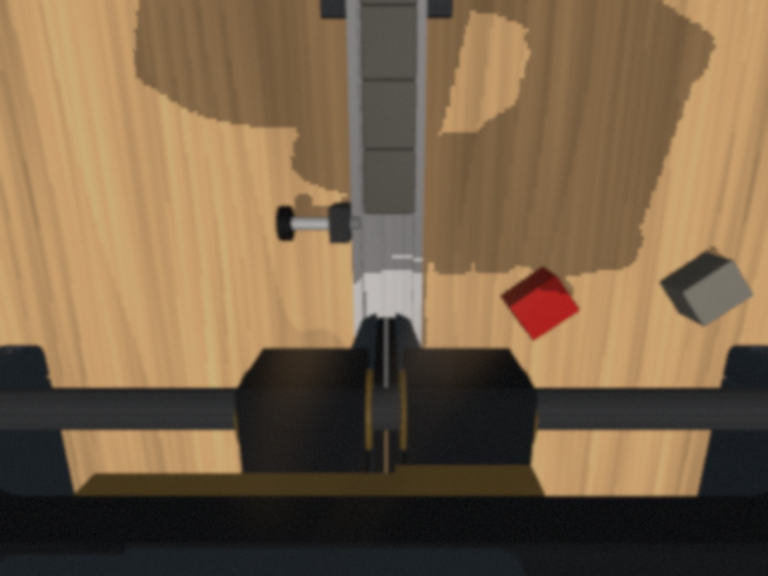

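View pics/f2.png

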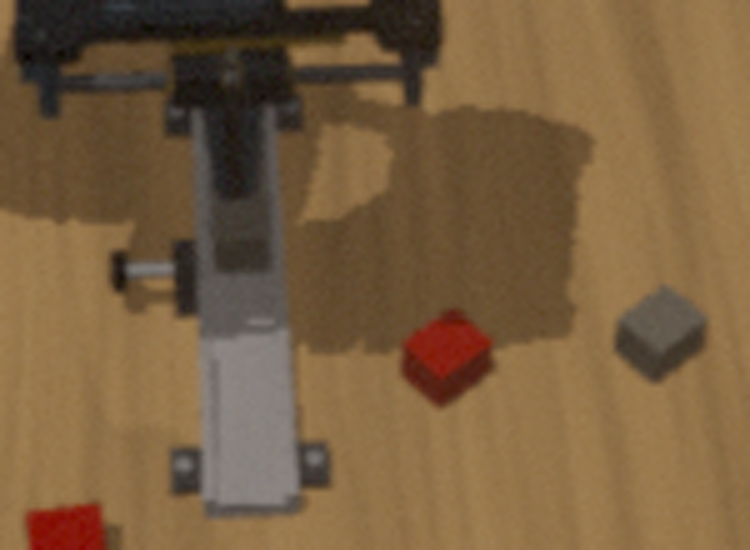

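```bash
python3 - <<'E'
from h import *
v=np.load('rail2.npy');T=np.load('T2.npy')
p=ctrl.camera_params('wrist')
def back(u,w,z):
    d=np.array([(u/1.5-.5-p['cx'])/p['fx'],-(w/1.5-.5-p['cy'])/p['fy'],-1]);d=T[:3,:3]@d
    P=T[:3,3]+d*(z-T[2,3])/d[2]; c,s=np.cos(v[2]),np.sin(v[2]);e=P[:2]-v[:2];return np.round(1e3*np.array([c*e[0]+s*e[1],-s*e[0]+c*e[1]]),1)
for n,u,w,z in(("rear",388,213,.04),("j34",388,149,.04),("j23",388,79,.04),("j12",388,3,.04),("cap",277,223,.027),("shaft",310,223,.031),("block near edge",340,243,.039),("block far",340,202,.039)):print(n,back(u,w,z))
E
```

```text
rear [-4.   0.4]
j34 [31.6  0.5]
j23 [67.8  0.5]
j12 [104.2   0.6]
cap [-11.5  68.5]
shaft [-11.   47.6]
block near edge [-21.8  28.9]
block far [ 2.2 28.3]
```

```bash
python3 - <<'E'
from h import *
v=np.load('rail2.npy')
F=lambda:np.round(ctrl.current_contact_force(),1)
R=R_z([np.sin(v[2]),-np.cos(v[2])])
def loc():
    p=ctrl.current_tool_pos();c,s=np.cos(v[2]),np.sin(v[2]);e=p[:2]-v[:2];return np.round(1e3*np.array([c*e[0]+s*e[1],-s*e[0]+c*e[1],p[2]]),1)
ctrl.goto(r2w(v,[-.011,.115,.14])[0],R)
ctrl.move_l(r2w(v,[-.011,.115,.06])[0],vel=.12)
ctrl.move_l(r2w(v,[-.011,.115,.020])[0],vel=.05,contact_N=6)
print(loc(),F(),ctrl.current_t())
c=ctrl.move_l(r2w(v,[-.011,.070,.020])[0],vel=.03,contact_N=12);print(c,loc(),F())
c=ctrl.move_l(r2w(v,[-.011,.045,.020])[0],vel=.02,contact_N=15);print(c,loc(),F(),ctrl.current_t())
cv2.imwrite('pics/g1.png',cv2.resize(ctrl.read_camera('wrist'),None,fx=1.5,fy=1.5))
a=ctrl.read_camera('side')[135:245,195:345]; cv2.imwrite("pics/g2.png",cv2.resize(a,None,fx=5,fy=5,interpolation=cv2.INTER_CUBIC))
E
```

```text
[-11.  114.9  20.1] [0.8 1.  0.8] 17.1833
False [-11.  70.  20.] [-0.7  0.4 -0.6]
True [-10.8  61.9  19.5] [-0.   0.  -0.3] 19.4833
```

View pics/g1.png

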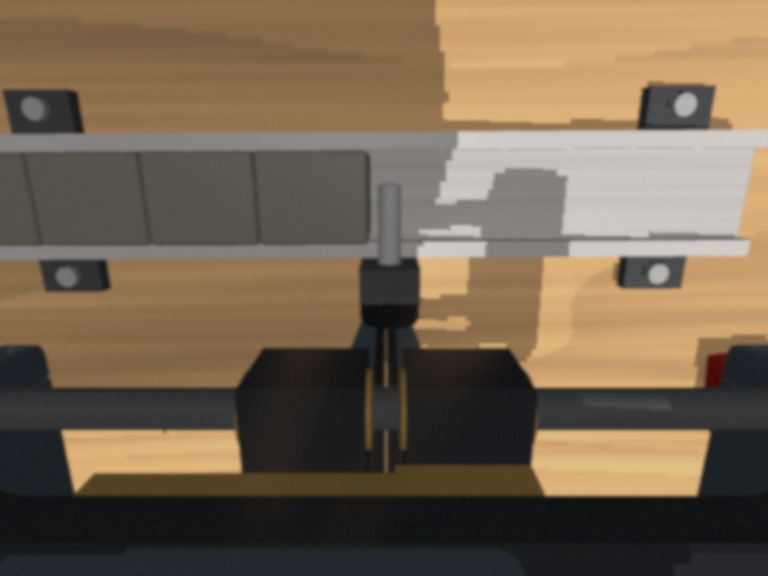

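View pics/g2.png

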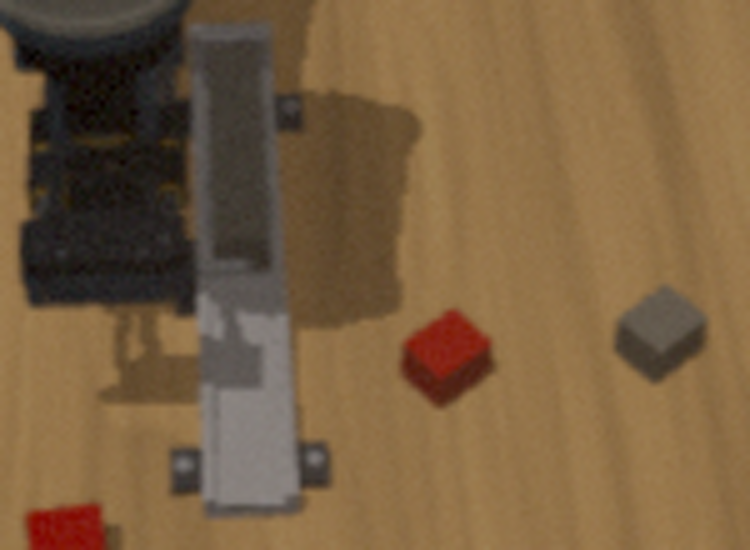

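```bash
python3 - <<'E'
from h import *
v=np.load('rail2.npy')
F=lambda:np.round(ctrl.current_contact_force(),1)
def loc():
    p=ctrl.current_tool_pos();c,s=np.cos(v[2]),np.sin(v[2]);e=p[:2]-v[:2];return np.round(1e3*np.array([c*e[0]+s*e[1],-s*e[0]+c*e[1],p[2]*1]),1)
c=ctrl.move_l(r2w(v,[-.011,.050,.020])[0],vel=.01,contact_N=20);print(c,loc(),F());ctrl.sleep(.4);print(F(),loc())
ctrl.move_l(r2w(v,[-.011,.10,.020])[0],vel=.05)
ctrl.move_l(r2w(v,[-.011,.10,.14])[0],vel=.12)
T=wristpose();np.save('T3.npy',T)
cv2.imwrite('pics/i1.png',cv2.resize(ctrl.read_camera('wrist'),None,fx=1.5,fy=1.5))
a=ctrl.read_camera('scene')[120:230,140:335]; cv2.imwrite("pics/i2.png",cv2.resize(a,None,fx=4,fy=4,interpolation=cv2.INTER_CUBIC))
print(ctrl.current_t())
E
```

```text
True [-10.5  62.1  18.9] [ 0.3  0.3 -0.8]
[-0.1 -0.4  0.3] [-10.5  62.1  18.8]
22.75
```

View pics/i1.png

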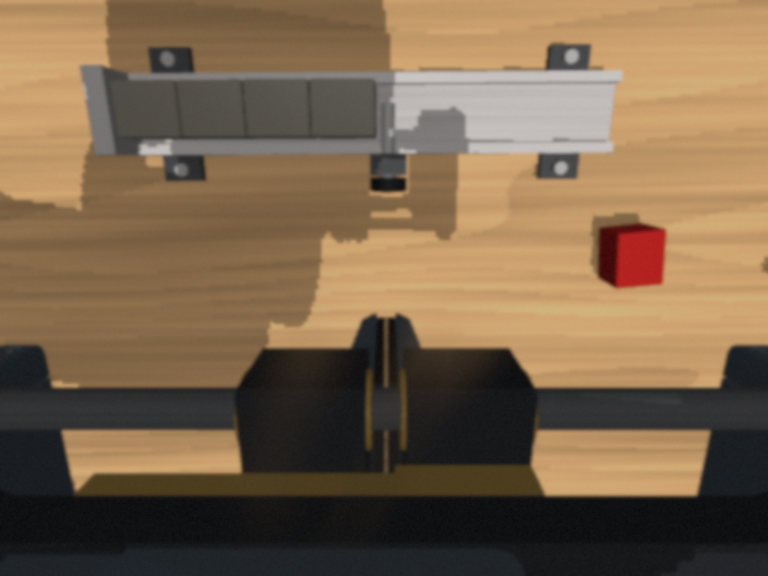

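View pics/i2.png

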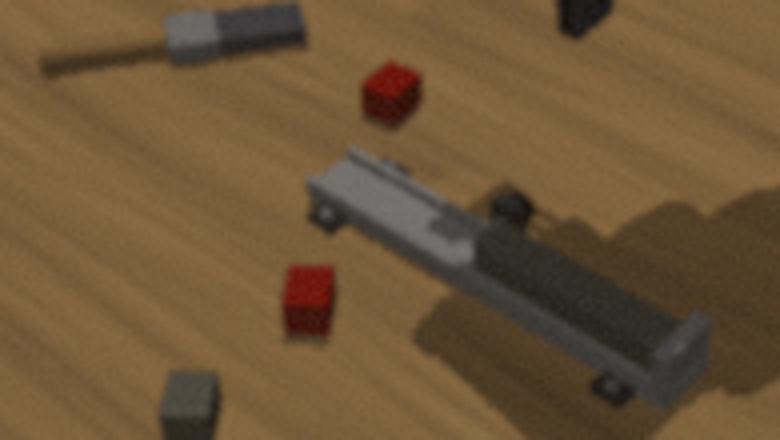

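```bash
python3 - <<'E'
from h import *
v=np.load('rail2.npy');T=np.load('T3.npy')
for n,q in(("cap face top",[-.011,.0445,.038]),("cap face ctr",[-.011,.0445,.027]),("cap face bottom",[-.011,.0445,.016]),("cap back top",[-.011,.0365,.038]),("block outer top",[-.011,.035,.039]),("block inner top",[-.011,.0225,.039]),("tip ",[-.011,0,.027]),("tip top",[-.011,0,.031]),("open+y",[-.147,.023,.018]),("open-y",[-.147,-.023,.018]),("rear",[-.004,.0,.04]),("stop inner top +y",[.14,.023,.044])):
    print(n,(proj('wrist',r2w(v,q),T)[0]+.5)*1.5)
im=cv2.imread('pics/i1.png')[55:205,340:440];cv2.imwrite('pics/j.png',cv2.resize(im,None,fx=4,fy=4,interpolation=cv2.INTER_CUBIC))
im=cv2.imread('pics/i1.png')[55:165,80:230];cv2.imwrite('pics/k.png',cv2.resize(im,None,fx=4,fy=4,interpolation=cv2.INTER_CUBIC))
E
```

```text
cap face top [386.99877486 191.42998842]
cap face ctr [387.00412591 190.0365818 ]
cap face bottom [387.00908348 188.74563572]
cap back top [387.0009277  177.21014657]
block outer top [387.00083207 174.58886744]
block inner top [387.00428645 151.72853946]
tip  [387.01633248 110.99873228]
tip top [387.01452444 110.35112121]
open+y [611.35380939 152.73005764]
open-y [622.13588359  69.83891047]
rear [374.21583707 108.82941951]
stop inner top +y [114.10264651 152.71975815]
```

View pics/j.png

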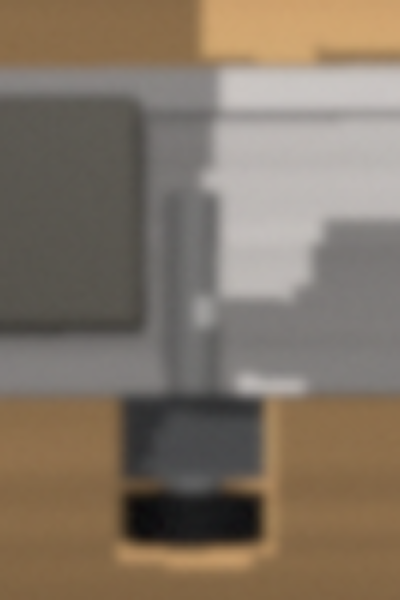

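View pics/k.png

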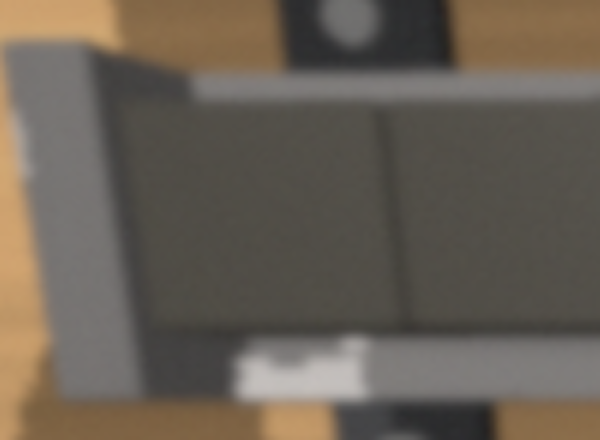

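```bash
python3 - <<'E'
from bench import ctrl
ctrl.sleep(.2); print(ctrl.current_t()); ctrl.sign_off()
E
```

```text
22.95
the job is handed in; nothing more can be done
```

The row of four billets is home against the end stop and the cross bolt is in behind it. I handed the job in at 22.95 s; sign-off gives no verdict.

- **Row:** I pushed it with the shut fingertips from behind billet 4 until it stopped. A second, firmer push stopped at the same spot. The wrist image then put the rear face at x ≈ −4.0 mm of the rail, which is its home place. The billets were about 36 mm apart, so they touch, and the front one shows against the stop.
- **Bolt:** I pushed the cap until it stopped, and a second push stopped within 0.2 mm of the first. In the last image the cap face is within about 1 mm of its fully-in place, against the 2.5 mm allowed, and the bolt lies clear behind the row.
- **Bystanders:** The brush and the grey spare at the edge of the last scene view look unmoved, though I only judged this by eye. I did not check the canister again, but the arm never worked near it. I left both red look-alike blocks alone.
- **Disagreements:**
    - My first rail fit was off by 2–3 mm along the rail against the wrist camera, and I corrected it before pushing.
    - In the last image the bolt tip shows a few mm past the channel middle, further than I expected.
    - The force reading was near zero just after both bolt stops. I therefore relied on the stopping position and the pictures.

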